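Slide the funnel board out over the sample bottle and hold it

TASK

Take the funnel board by its thin-walled bridge handle with a gentle grip and slide it along the riser, without lifting it off, until the line across the board is flush with the riser's end edge, the board square to that edge and its funnel straight above the mouth of the open bottle. More than half of the board then hangs out and would tip, so finish still holding the handle, keeping the board level and still on the riser for someone to pour; do not touch the open bottle or disturb the other bottles.

Things in the scene. Friction and masses are not known exactly. Their poses are not given: they have to be found in the camera images.
- riser: Fixed dark steel bench riser, a table-like stand 280 (x) x 160 (y) x 120 mm high, top plate 14 mm thick. Origin: centre of its footprint on the bench. Its +x axis points outward, the way the board is to be slid (towards the open bottle); z up. It stands at a different place and angle each time.
- riser_edge (a point): Middle of the top edge of the riser's outward end: 140 mm along the riser's +x from its origin, 120 mm up. Axes as the riser's.
- board: Loose white plastic funnel board 300 (x) x 100 (y) x 12 mm, 0.5-0.8 kg, lying on the riser, roughly along it. Origin: centre of its underside; +x to the funnel end (outward), z up. Centre of mass about 25 mm from the origin towards the funnel: at the end the handle must be kept down with 2 to 4 N or the funnel end sinks. Job done: its origin is 150 mm along the riser's +x from the riser's origin.
- board_line (a point): Black line, 4 mm wide, engraved straight across the board: 10 mm from the board's centre towards the handle (board x = -10 mm), on the underside. Flush means that its middle is right over the riser's end edge.
- board_handle (a point): Middle of the grey handle's bar: the bar is 90 mm long along the board's x, 22 mm wide (y), 22 mm tall, on a foot 14 mm long at each end. This point is 49 mm above the board's underside (bar from 38 to 60 mm), 37 mm above the board's top face, at board x = -100 mm, y = 0. The bar can be pinched across its width from above. It is thin-walled: squeezed between the fingers with 25 to 40 N it is safe, over about 60 N it cracks.
- funnel_outlet (a point): Outlet of the steel funnel that is fixed in the board: at the board's underside, board x = +100 mm, y = 0. The funnel is 90 mm across and rises 62 mm above the board's top face; nothing protrudes below the board.
- open_bottle: The only bottle without a cap: white square bottle 56 x 56 mm, 105 mm high, standing loose on the bench past the riser's outward end. Origin: centre of its underside.
- bottle_mouth (a point): Centre of the open bottle's mouth (inner diameter 41 mm), 105 mm above the bench, so 15 mm below the board's underside. It lies right under the funnel outlet when the line is flush with the edge and the board is straight and central on the riser.
- capped_bottle_a: A bystander: white square sample bottle with a screw cap, 56 x 56 x 105 mm, standing on the bench. Origin: centre of its underside.
- capped_bottle_b: A bystander: white square sample bottle with a screw cap, 56 x 56 x 105 mm, standing on the bench. Origin: centre of its underside.
- capped_bottle_c: A bystander: white square sample bottle with a screw cap, 56 x 56 x 105 mm, standing on the bench. Origin: centre of its underside.
- large_bottle: A bystander: large square bottle with a screw cap, 85 x 85 x 170 mm. Origin: centre of its underside.
- tube_cup: A bystander: cardboard cup 72 mm across, 90 mm high, with a capped tube in it, 128 mm high in all. Origin: centre of its underside.
- jar: A bystander: round jar 60 mm across, 70 mm high. Origin: centre of its underside.
Not all that is in view belongs to the job. Leave any purple look-alike of the open_bottle alone.

How it is judged:
By the outcome, as a careful person would: the job done as asked, in the order asked, and still so for the second after the job is handed in, while the arm keeps its last pose, push and grip.
It also fails if it takes over 48 s, if anything falls off the work surface, if the arm or the gripper's body presses on something with over 40 N, if the wrist force passes 120 N, or if a joint passes its speed limit or range.

ROBOT

A 7-joint arm with a two-finger parallel gripper is mounted at the origin on the work surface. World frame = base frame: x ahead of the robot, y to its left, z up, the work surface at z = 0. Lengths are in mm, angles in rad, forces in N, time in s.
With the tool pointing down it reaches from about 400 to 875 mm from the base axis. Payload 4.4 kg.
Tool frame: the origin (TCP) lies at the very end of the fingers, on their centre line; the grasp point (between the pads) lies 19 mm behind it; z points along the fingers, y is the direction in which the jaws open and shut (so a half turn about z gives the same grasp; the last joint's range is limited). The gripper opens to 85 mm and grips with 20 to 120 N. Pads are 22 mm wide; open, the fingers measure 114 mm over their backs; the gripper's body (76 mm by 85 mm) begins 54 mm behind the grasp point. The pads swing forward as they close: fully open they stand 13 mm farther back than shut.
Start: joints at [-0.066, 0.628, 0.038, 1.517, -0.027, 0.996, -0.02], TCP at [650.014, 0.027, 231.313] pointing down, gripper open.
Joint ranges: [-3.06, 3.06], [-0.37, 2.12], [-1.25, 1.32], [0.18, 2.47], [-1.1, 4.24], [0.23, 1.98], [-2.94, 2.94]. Speed limits (rad/s): [2.57, 2.57, 3.14, 3.14, 3.14, 3.14, 3.14].

INTERFACE

Orientations are given as [roll, pitch, yaw] about the fixed x, y, z axes, in that order (R = Rz(yaw) Ry(pitch) Rx(roll)).
In Python, from cell import ctrl gives the robot as it stands.
- The arm moves only by the shell command python3 -m pendant 'ROWS'. ROWS is JSON, a list of rows, each a list of 7 numbers: the shift along the world's x, y, z in m, then the turn, a rotation vector about the world's x, y, z in rad, then the opening, from -1 (shut) to 1 (fully open). A call has 1 to 8 rows; each row is the pose to reach, as a shift and turn from the pose commanded when the call began; what a row does not reach only later rows make up. A row lasts 1/10 s, in which the tool goes at most 50 mm and 8.59 degrees, less where a joint would pass 70% of its speed; a pose out of reach is approached as far as the arm can. A call with a gripper value outside its range is refused whole. The fingers move at their own pace and stop on an object; the grip force is fixed at half the most. Time passes only in rows, so rows that repeat a pose let the fingers close. It gives the time, the measured TCP pose, the force and the opening at its end, in the units of the state.
- ctrl.read_state(): the state, without advancing time (a new reading comes with each control period).
- ctrl.get_image(name): name is "scene" or "side" or "wrist"; returns the picture (384x512x3 uint8, blue, green, red); there is no depth.
- ctrl.get_calibration(name): a dict with "fx", "fy", "cx", "cy" (pixels), "dist_coeffs" ([k1, k2, p1, p2, k3] as OpenCV has them; the pictures are not rectified), "R" (3x3) and "t" (3): a world point X has camera coordinates R X + t. Camera axes: x right, y down, z forward; pixel columns grow to the right and rows downward; lengths in mm; the calibration is good to about 2 mm. A picture is of the moment at which its call begins: read the wrist's pose just before it. get_calibration takes no time and is no camera call; for the wrist camera it gives the pose at the moment of the call.
- ctrl.finish_job(): hands the job in, once; it reports no verdict.
The state is a dict: "clock": time; "qpos": joint angles; "qd": joint speeds; "tau": joint torques, N m; "eef_pos": TCP position; "tool_rot": TCP orientation; "force": force on the tool from outside, world axes, zero at the start; "torque": the same for the moment, N m; "width": finger opening in mm.
Only numpy, scipy, OpenCV 4.12 (cv2) and the standard library are available. Lean on these libraries where they do the work, as an engineer would, in place of code of your own. Each camera call takes 0.05 s, during which the arm holds its last target. There are 200 camera calls.

## Working session

There is one attempt and no reset: what is moved stays moved. The work goes in short steps, Python scripts to look and compute and a shell command to move; the robot and the scene stay as the last step left them, time stands still between calls to the robot, and variables do not carry over. Pictures are saved under pics/ and viewed, about 8 in all and at most 12, crops included, and the job is handed in when it is done.

```bash
mkdir -p pics; ls; cat > h.py <<'E'
import numpy as np, cv2
from cell import ctrl
def cal(n):
    c=ctrl.get_calibration(n); K=np.array([[c["fx"],0,c["cx"]],[0,c["fy"],c["cy"]],[0,0,1.]])
    return K,np.array(c["dist_coeffs"],float),np.array(c["R"],float),np.array(c["t"],float)
def rays(c,px):
    K,d,R,t=c; p=cv2.undistortPoints(np.array(px,float).reshape(-1,1,2),K,d).reshape(-1,2)
    return -R.T@t, np.c_[p,np.ones(len(p))]@R
def onz(c,px,z):
    o,v=rays(c,px); return o+v*((z-o[2])/v[:,2])[:,None]
def proj(c,X):
    K,d,R,t=c; return cv2.projectPoints(np.array(X,float).reshape(-1,1,3),cv2.Rodrigues(R)[0],t,K,d)[0].reshape(-1,2)
E
python3 - <<'E'
from h import *
s=ctrl.read_state(); print({k:np.round(s[k],3) for k in s})
for n in("scene","side","wrist"):
    c=cal(n); im=ctrl.get_image(n); cv2.imwrite(f"pics/{n}0.png",im); print(n,np.round(-c[2].T@c[3]),c[0][0,0])
a=[cv2.imread(f"pics/{n}0.png") for n in("scene","side")]
cv2.imwrite("pics/both.png",cv2.resize(np.vstack(a),(450,600)) if 0 else np.vstack([cv2.resize(x,(400,300)) for x in a]))
E
```

```text
pics
{'clock': np.float64(0.0), 'qpos': array([-0.066,  0.629,  0.038,  1.518, -0.027,  0.996, -0.02 ]), 'qd': array([-0.001,  0.   , -0.001,  0.002, -0.   , -0.   ,  0.001]), 'tau': array([-1.0000e-03, -5.6341e+01,  1.2260e+00, -1.9345e+01,  1.1000e-02,
        1.1000e-02, -0.0000e+00]), 'eef_pos': array([6.49379e+02, 5.00000e-02, 2.30382e+02]), 'tool_rot': array([-3.14 ,  0.   ,  1.571]), 'force': array([-0.839, -0.563,  0.15 ]), 'torque': array([-0.017,  0.034, -0.   ]), 'width': np.float64(85.556)}
scene [1154.  315.  930.] 362.69851014343527
side [-278.  831. 1427.] 498.86323360772485
wrist [650.  81. 372.] 330.11864380550986
```

View pics/scene0.png

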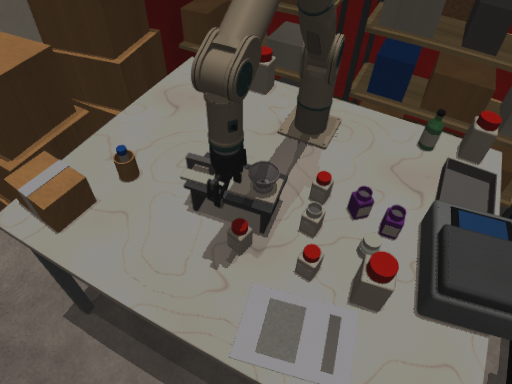

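View pics/side0.png

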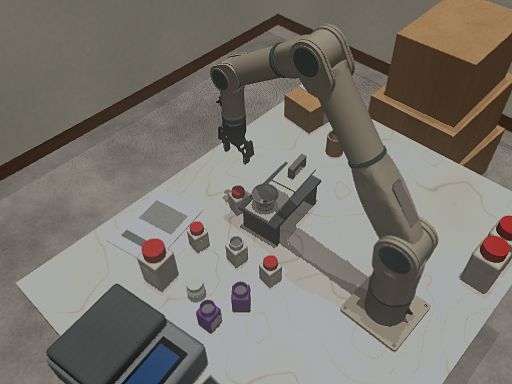

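Scene: open white bottle at about (313,217), and (237,249) in the side view. The purple ones at (361,203)/(393,221) are look-alikes. The red-capped ones at (240,235), (322,187) and (311,260) are bystanders. The funnel is at (264,178) in scene and (265,197) in side. I'll enlarge to confirm.

```bash
python3 - <<'E'
from h import *
a=cv2.imread("pics/side0.png")[140:300,200:340]; b=cv2.imread("pics/scene0.png")[130:290,170:350]
w=cv2.imread("pics/wrist0.png")
f=lambda x,h:cv2.resize(x,None,fx=h/x.shape[0],fy=h/x.shape[0],interpolation=cv2.INTER_CUBIC)
top=f(a,400)
bb=f(b,400)
cv2.imwrite("pics/crop1.png",np.hstack([top,bb]))
E
```

```text
(no output)
```

View pics/crop1.png

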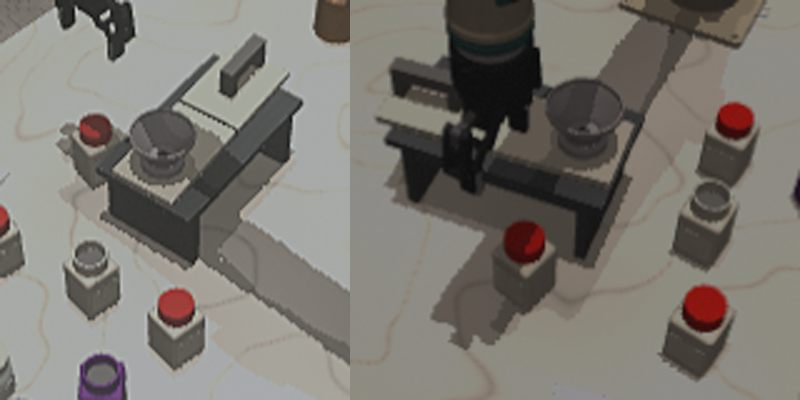

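View pics/wrist0.png

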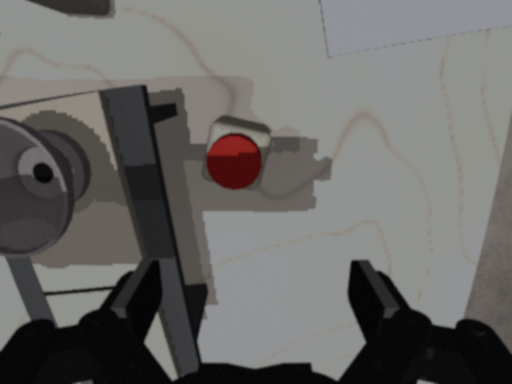

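The crop confirms the open white bottle, with grey mouth, at side (236,250). The board lies on the riser with its line visible and its handle at the back. The wrist view is too far to the -x/+y side.

```bash
python3 - <<'E'
from h import *
c=cal("side"); s=lambda l:[(200+x/2.5,140+y/2.5) for x,y in l]
print("riser OL,OR,BR,BL\n",onz(c,s([(108,172),(186,219),(302,98),(218,57)]),120).round())
print("board funnel corners, back right\n",onz(c,s([(117,157),(165,200),(290,72)]),132).round())
print("handle top corners near, far\n",onz(c,s([(219,73),(231,81),(268,45),(256,36)]),180).round())
print("line ends",onz(c,s([(180,102),(236,136)]),132).round())
print("mouth side",onz(c,s([(90,252)]),105).round()); 
d=cal("scene"); k=400/160
print("mouth scene",onz(d,[(170+(711-350)/k,130+192/k)],105).round())
print("caps side/scene",onz(c,s([(96,128),(177,303)]),105).round().tolist(),onz(d,[(170+(x-350)/k,130+y/k) for x,y in[(525,240),(735,118),(705,306)]],105).round().tolist())
w=cal("wrist");print(w[2].round(2))
E
```

```text
riser OL,OR,BR,BL
 [[ 544.   80.  120.]
 [ 410.   68.  120.]
 [ 437. -210.  120.]
 [ 582. -191.  120.]]
board funnel corners, back right
 [[ 547.   60.  132.]
 [ 446.   70.  132.]
 [ 476. -229.  132.]]
handle top corners near, far
 [[ 521. -121.  180.]
 [ 498. -121.  180.]
 [ 506. -211.  180.]
 [ 531. -214.  180.]]
line ends [[554. -76. 132.]
 [452. -81. 132.]]
mouth side [[474. 186. 105.]]
mouth scene [[473. 185. 105.]]
caps side/scene [[625.0, 25.0, 105.0], [336.0, 167.0, 105.0]] [[636.0, 26.0, 105.0], [346.0, 168.0, 105.0], [621.0, 235.0, 105.0]]
[[ 1.   -0.   -0.  ]
 [ 0.   -0.95  0.32]
 [-0.   -0.32 -0.95]]
```

```bash
python3 -m pendant '[[-0.03,-0.035,0.02,0,0,0.05,0.2],[-0.06,-0.075,0.03,0,0,0.096,0.2],[-0.09,-0.11,0.03,0,0,0.096,0.2],[-0.12,-0.145,0.03,0,0,0.096,0.2],[-0.136,-0.166,0.03,0,0,0.096,0.2],[-0.136,-0.166,0.03,0,0,0.096,0.2],[-0.136,-0.166,0.03,0,0,0.096,0.2],[-0.136,-0.166,0.03,0,0,0.096,0.2]]'
python3 - <<'E'
from h import *
print([m for m in dir(ctrl) if m[0]!='_'])
s=ctrl.read_state(); print(s['width'],s['eef_pos'],s['tool_rot'])
c=cal("wrist"); im=ctrl.get_image("wrist"); cv2.imwrite("pics/w1.png",im); np.savez("w1.npz",K=c[0],d=c[1],R=c[2],t=c[3])
E
```

```text
clock: 0.95
eef_pos: [514.9, -164.6, 261.2]
tool_rot: [3.141, -0.001, 1.669]
force: [0.2, -0.4, 0.2]
width: 51.3
['MotionError', 'finish_job', 'get_calibration', 'get_image', 'read_state']
51.25402077182583 [ 514.89447852 -164.59656019  261.21657492] [ 3.14098977e+00 -8.70857710e-04  1.66879845e+00]
```

View pics/w1.png

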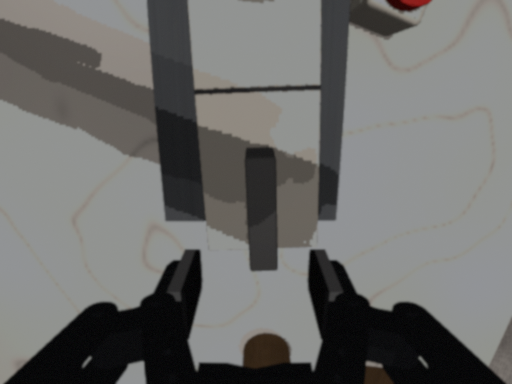

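Handle top spans (247..274,150) to (251..277,269). The line runs (195,91)–(320,87), and the riser's inner-end corners are at (166,220) and (336,219).

```bash
python3 - <<'E'
from h import *
z=np.load("w1.npz"); c=(z["K"],z["d"],z["R"],z["t"])
H=onz(c,[(247,158),(274,158),(251,270),(277,269)],180); print("handle",H.round(1).tolist())
a,b=(H[0]+H[1])/2,(H[2]+H[3])/2; v=a-b; print((a+b)/2,np.linalg.norm(v),np.degrees(np.arctan2(v[1],v[0])))
H2=onz(c,[(247,150),(274,150)],180);print(H2.round(1).tolist())
L=onz(c,[(195,91.5),(320,87)],132); v=L[0]-L[1]; print("line",L.round(1).tolist(),L.mean(0),np.linalg.norm(v),np.degrees(np.arctan2(v[1],v[0])))
B=onz(c,[(166,220),(336,219)],120);v=B[0]-B[1]; print("riser back",B.round(1).tolist(),B.mean(0),np.linalg.norm(v),np.degrees(np.arctan2(v[1],v[0])))
E=onz(c,[(149,0),(166,220),(351,0),(336,219)],120);print(np.degrees([np.arctan2(*(E[i]-E[i+1])[[1,0]]) for i in(0,2)]), E.round(1).tolist())
D=onz(c,[(191,0),(205,190),(322,0),(319,190)],132);print(np.degrees([np.arctan2(*(D[i]-D[i+1])[[1,0]]) for i in(0,2)]))
E
```

```text
handle [[506.4, -130.5, 180.0], [524.8, -128.7, 180.0], [517.3, -217.5, 180.0], [537.2, -214.7, 180.0]]
[ 521.45490673 -172.8547069   180.        ] 87.26057201944504 97.68598051158061
[[505.9, -125.0, 180.0], [524.2, -123.2, 180.0]]
line [[460.5, -91.1, 132.0], [558.3, -78.1, 132.0]] [509.3815641  -84.62087681 132.        ] 98.68015082406065 -172.39819259858749
riser back [[436.4, -208.5, 120.0], [593.7, -192.1, 120.0]] [ 515.01477152 -200.33339442  120.        ] 158.17118537054867 -174.04545674060378
[95.5575596  95.74005233] [[418.5, -24.7, 120.0], [436.4, -208.5, 120.0], [575.3, -9.6, 120.0], [593.7, -192.1, 120.0]]
[97.3549048  97.66375266]
```

```bash
python3 -m pendant '[[0.006,-0.0075,0,0,0,0.034,0],[0.006,-0.0075,-0.03,0,0,0.034,0],[0.006,-0.0075,-0.06,0,0,0.034,0],[0.006,-0.0075,-0.085,0,0,0.034,0],[0.006,-0.0075,-0.10,0,0,0.034,0],[0.006,-0.0075,-0.111,0,0,0.034,0],[0.006,-0.0075,-0.111,0,0,0.034,-0.2],[0.006,-0.0075,-0.111,0,0,0.034,-0.2]]'
python3 - <<'E'
from h import *
s=ctrl.read_state(); print(s['width'],s['eef_pos'],s['tool_rot'])
c=cal("wrist"); im=ctrl.get_image("wrist"); cv2.imwrite("pics/w2.png",im); np.savez("w2.npz",K=c[0],d=c[1],R=c[2],t=c[3])
E
```

```text
clock: 1.8
eef_pos: [520.7, -173.1, 150.6]
tool_rot: [3.141, 0.0, 1.702]
force: [-0.0, -0.2, 0.1]
width: 34.1
34.084724713955595 [ 520.6914027  -173.07481364  150.62456325] [3.14094790e+00 7.55077993e-05 1.70171536e+00]
```

View pics/w2.png

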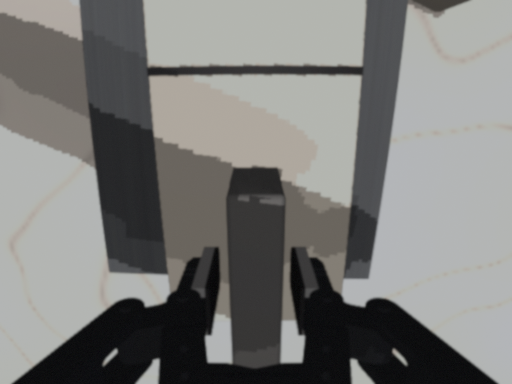

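The bar (228–284 px) is centred between the pads (219/291). I'll close in small steps to keep the squeeze low.

```bash
python3 -m pendant '[[0,0,0,0,0,0,-0.35],[0,0,0,0,0,0,-0.42],[0,0,0,0,0,0,-0.46],[0,0,0,0,0,0,-0.46],[0,0,0,0,0,0,-0.46]]'
python3 -m pendant '[[0,0,0,0,0,0,-0.48],[0,0,0,0,0,0,-0.48],[0,0,0,0,0,0,-0.48]]'
python3 -c "
from h import *
s=ctrl.read_state(); print(s['width'],s['force'])"
python3 -m pendant '[[0,0,0,0,0,0,-0.50],[0,0,0,0,0,0,-0.50],[0,0,0,0,0,0,-0.50]]'
python3 -c "
from h import *
s=ctrl.read_state(); print(s['width'],s['force'])"
```

```text
clock: 2.35
eef_pos: [520.7, -173.6, 150.7]
tool_rot: [3.14, 0.0, 1.701]
force: [1.0, 0.5, 0.5]
width: 22.8
clock: 2.65
eef_pos: [520.9, -173.5, 150.7]
tool_rot: [3.14, 0.0, 1.701]
force: [3.2, 0.6, 1.5]
width: 22.3
22.306562476438067 [3.2036551  0.60210817 1.50266423]
clock: 2.95
eef_pos: [520.8, -173.5, 150.7]
tool_rot: [3.14, 0.001, 1.701]
force: [4.4, 0.9, 4.1]
width: 22.1
22.080763192961374 [4.36222662 0.91700693 4.13781422]
```

```bash
python3 -m pendant '[[0,0,0,0,0,0,-0.52],[0,0,0,0,0,0,-0.52],[0,0,0,0,0,0,-0.52]]'
python3 -m pendant '[[-0.001,0.004,0,0,0,0,-0.52],[-0.002,0.012,0,0,0,-0.004,-0.52],[-0.004,0.024,0,0,0,-0.008,-0.52],[-0.006,0.036,0,0,0,-0.012,-0.52],[-0.008,0.048,0,0,0,-0.016,-0.52],[-0.010,0.058,0,0,0,-0.020,-0.52],[-0.011,0.064,0,0,0,-0.020,-0.52],[-0.011,0.064,0,0,0,-0.020,-0.52]]'
python3 - <<'E'
from h import *
s=ctrl.read_state(); print(s['width'],s['force'],s['torque'],s['eef_pos'],s['tool_rot'])
E
```

```text
clock: 3.25
eef_pos: [520.8, -173.5, 150.8]
tool_rot: [3.14, 0.001, 1.701]
force: [3.5, 0.7, 5.4]
width: 21.5
clock: 4.05
eef_pos: [508.3, -111.0, 150.8]
tool_rot: [-3.141, 0.002, 1.679]
force: [-0.0, -2.4, 7.6]
width: 21.2
21.244655337438463 [-0.0091239  -2.39859302  7.55245984] [-0.46845537 -0.34888853 -0.14130378] [ 508.28205975 -110.97178043  150.75521299] [-3.14083424e+00  2.00418358e-03  1.67919995e+00]
```

```bash
python3 -m pendant '[[-0.001,0.006,0,0,0,-0.002,-0.52],[-0.003,0.018,0,0,0,-0.004,-0.52],[-0.005,0.032,0,0,0,-0.006,-0.52],[-0.007,0.046,0,0,0,-0.007,-0.52],[-0.009,0.060,0,0,0,-0.007,-0.52],[-0.010,0.072,0,0,0,-0.007,-0.52],[-0.011,0.078,0,0,0,-0.007,-0.52],[-0.011,0.080,0,0,0,-0.007,-0.52]]'
python3 -m pendant '[[0,0,0,0,0,0,-0.52],[0,0,0,0,0,0,-0.52]]'
python3 - <<'E'
from h import *
s=ctrl.read_state(); print(s['width'],s['force'],s['torque'],s['eef_pos'],s['tool_rot'])
for n in("wrist","side","scene"):
    c=cal(n); im=ctrl.get_image(n); cv2.imwrite(f"pics/{n}3.png",im); np.savez(f"{n}3.npz",K=c[0],d=c[1],R=c[2],t=c[3])
f=lambda x,h:cv2.resize(x,None,fx=h/x.shape[0],fy=h/x.shape[0],interpolation=cv2.INTER_CUBIC)
a=f(cv2.imread("pics/side3.png")[160:280,200:320],400)
w=cv2.resize(cv2.imread("pics/wrist3.png"),(400,300)); w=np.vstack([w,np.zeros((100,400,3),np.uint8)])
cv2.imwrite("pics/c3.png",np.hstack([a,w]))
E
```

```text
clock: 4.85
eef_pos: [497.5, -32.2, 150.8]
tool_rot: [-3.141, 0.003, 1.672]
force: [1.3, -8.9, 7.9]
width: 21.0
clock: 5.05
eef_pos: [497.4, -32.1, 150.8]
tool_rot: [-3.141, 0.003, 1.671]
force: [0.5, -4.9, 8.6]
width: 21.5
21.453949385074406 [ 0.45280555 -4.89727621  8.5661167 ] [-0.88776246 -0.32438179 -0.013057  ] [497.42578902 -32.14584941 150.75208114] [-3.14075607e+00  2.76816397e-03  1.67133621e+00]
```

View pics/c3.png

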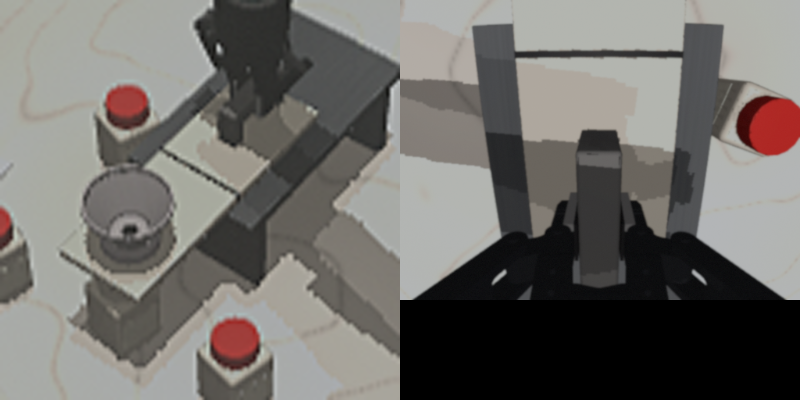

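The wrist view now shows the line (row ~69) and the riser end edge (row ~32) together. I'll measure them at sub-pixel.

```bash
cat > m.py <<'E'
from h import *
import sys
def meas(tag):
    z=np.load(f"wrist{tag}.npz"); c=(z["K"],z["d"],z["R"],z["t"])
    g=cv2.GaussianBlur(cv2.cvtColor(cv2.imread(f"pics/wrist{tag}.png"),cv2.COLOR_BGR2GRAY),(3,3),0).astype(float)
    def edge(cols,r0,r1):   # bright->dark step going down
        p=[]
        for x in cols:
            d=np.diff(g[r0:r1,x]); i=int(d.argmin()); w=np.clip(-d[max(i-1,0):i+2],0,None)
            p.append((x,r0+max(i-1,0)+.5+(w*np.arange(len(w))).sum()/w.sum()))
        return np.array(p)
    def fit(p):
        k=np.polyfit(p[:,0],p[:,1],1); r=p[:,1]-np.polyval(k,p[:,0]); q=p[abs(r)<=np.median(abs(r))*3+.3]; return np.polyfit(q[:,0],q[:,1],1),len(q)
    return c,g,edge,fit
E
python3 - <<'E'
from m import *
c,g,edge,fit=meas(3)
for x in(115,130,380,395): print(x,g[22:46,x].astype(int))
for x in(170,256,340): print(x,g[58:80,x].astype(int))
for y in(45,90): print(y,g[y,85:160].astype(int).tolist(),g[y,350:425].astype(int).tolist())
E
```

```text
115 [180 180 180 180 180 180 180 176 161 133 103  88  86  86  86  85  86  86
  86  85  85  85  85  86]
130 [180 180 180 180 180 180 177 167 146 116  94  87  86  85  85  85  85  85
  85  85  85  85  85  86]
380 [167 167 168 168 169 168 161 142 115  92  83  82  82  82  82  82  82  82
  82  82  82  82  82  82]
395 [177 177 177 177 177 176 173 160 132 103  87  84  84  84  84  84  84  84
  84  84  84  84  84  84]
170 [180 180 180 179 178 170 149 111  71  48  41  41  41  44  55  81 118 151
 170 178 179 179]
256 [180 180 179 177 171 152 118  81  60  54  53  54  55  62  81 107 135 157
 172 178 180 180]
340 [179 179 180 179 178 170 147 106  66  46  41  40  41  46  62  90 122 148
 166 175 179 180]
45 [179, 180, 180, 180, 180, 179, 175, 160, 132, 104, 90, 86, 86, 85, 85, 85, 86, 86, 86, 86, 86, 86, 86, 86, 86, 86, 86, 86, 86, 86, 86, 86, 86, 86, 86, 86, 85, 85, 85, 85, 86, 87, 87, 87, 87, 86, 85, 85, 85, 85, 84, 83, 83, 84, 84, 85, 85, 84, 85, 95, 120, 150, 170, 177, 179, 180, 180, 179, 180, 180, 180, 180, 180, 180, 180] [180, 180, 179, 179, 179, 180, 180, 180, 180, 179, 176, 165, 142, 114, 93,
[... 211 characters left out ...]
7, 177, 177, 178, 178, 177, 177, 177, 177]
90 [173, 173, 173, 173, 173, 173, 173, 173, 173, 173, 172, 167, 153, 126, 97, 80, 75, 74, 74, 74, 74, 73, 73, 74, 74, 74, 75, 74, 74, 74, 74, 74, 75, 75, 75, 75, 75, 75, 75, 75, 74, 73, 73, 73, 74, 74, 75, 75, 74, 73, 73, 73, 73, 73, 73, 73, 73, 73, 73, 73, 73, 74, 79, 96, 123, 149, 163, 167, 168, 168, 168, 168, 168, 168, 168] [180, 180, 180, 180, 180, 180, 179, 177, 168, 148, 119, 95, 84, 82, 82, 82, 83, 83, 83, 82, 82, 82, 81, 81, 81, 82, 82, 82, 82, 83, 83, 83, 84, 83, 83, 82, 82, 83, 83, 83, 84, 84, 84, 83, 83, 83, 83, 84, 85, 85, 84, 83, 83, 84, 85, 86, 89, 99, 120, 141, 154, 159, 161, 163, 166, 169, 171, 173, 174, 175, 175, 176, 177, 177, 177]
```

```bash
cat >> m.py <<'E'
def cross(v,th,fall=True):   # first crossing, subpixel
    for i in range(len(v)-1):
        if (v[i]>th>=v[i+1]) if fall else (v[i]<th<=v[i+1]): return i+(v[i]-th)/(v[i]-v[i+1])
def report(tag,eL,eR,rE,rL,yw,dz=0):
    """eL,eR riser rim column ranges; rE,rL row starts of edge/line; yw rows for widths"""
    c,g,_,fit=meas(tag)
    E=[(x,rE+cross(g[rE:rE+30,x],130)) for x in (*range(*eL),*range(*eR))]
    L=[]
    for x in range(eL[1]+40,eR[0]-30):
        v=g[rL:rL+40,x]; a=cross(v,115); i=int(a)+4; L.append((x,rL+(a+i+cross(v[i:],115,False))/2))
    P=lambda p,z:(lambda k:onz(c,[(x,np.polyval(k,x)) for x in(eL[0],eR[1])],z))(fit(np.array(p))[0])
    e,l=P(E,120),P(L,132+dz)
    ang=lambda q:np.degrees(np.arctan2(*(q[1]-q[0])[[1,0]]))+90
    print("edge yaw",ang(e)%360,"line yaw",ang(l)%360)
    S={k:[] for k in"abcd"}
    for y in range(*yw):
        r=g[y]; a0=eL[0]-40
        a=a0+cross(r[a0:],130); b=eL[1]+cross(r[eL[1]:],125,False)
        m=int(b)+20; cc=m+cross(r[m:],130); d=eR[1]+cross(r[eR[1]:],120,False)
        for k,x in zip("abcd",(a,b,cc,d)): S[k].append((x,y))
    W={k:onz(c,S[k],132+dz if k in"bc" else 120) for k in S}
    for k in W: v=W[k][-1]-W[k][0]; print(k,"side yaw",np.degrees(np.arctan2(-v[1],-v[0])) if v[1]<0 else np.degrees(np.arctan2(v[1],v[0])))
    n=np.mean(e,0); t=np.radians(95.75); u=np.array([np.cos(t),np.sin(t),0]); nn=np.array([-u[1],u[0],0])
    lat={k:(W[k]@nn).mean() for k in W}; print("widths riser",lat["a"]-lat["d"],"board",lat["b"]-lat["c"])
    print("board lateral offset (to nn)",(lat["b"]+lat["c"]-lat["a"]-lat["d"])/2,"nn",nn.round(3),"u",u.round(3))
    print("remaining along u",(e.mean(0)-l.mean(0))@u, "per end",(e-l)@u)
E
python3 - <<'E'
from m import *
report(3,(105,135),(375,405),15,52,(42,60))
E
```

```text
edge yaw 95.9547496454847 line yaw 95.71440870988147
a side yaw 95.1695087283569
b side yaw 95.47280404794952
c side yaw 96.85366868272384
d side yaw 97.57732223088281
widths riser 157.76999998764154 board 98.92016947636154
board lateral offset (to nn) -0.7009944255560185 nn [-0.995 -0.1    0.   ] u [-0.1    0.995  0.   ]
remaining along u 18.600368789308877 per end [18.29546469 18.90527289]
```

```bash
python3 -m pendant '[[-0.0003,0.002,0,0,0,0.001,-0.52],[-0.0008,0.006,0,0,0,0.002,-0.52],[-0.0013,0.010,0,0,0,0.003,-0.52],[-0.0018,0.014,0,0,0,0.004,-0.52],[-0.0021,0.017,0,0,0,0.004,-0.52],[-0.0023,0.0187,0,0,0,0.004,-0.52],[-0.0023,0.0187,0,0,0,0.004,-0.52],[-0.0023,0.0187,0,0,0,0.004,-0.52]]'
python3 - <<'E'
from h import *
s=ctrl.read_state(); print(s['width'],s['force'],s['torque'],s['eef_pos'],s['tool_rot'])
n="wrist"; c=cal(n); im=ctrl.get_image(n); cv2.imwrite(f"pics/{n}4.png",im); np.savez(f"{n}4.npz",K=c[0],d=c[1],R=c[2],t=c[3])
E
```

```text
clock: 6.0
eef_pos: [495.5, -14.6, 150.9]
tool_rot: [-3.141, 0.004, 1.674]
force: [1.0, -7.7, 8.9]
width: 21.6
21.649613093806185 [ 1.00604109 -7.68279467  8.86195685] [-1.33717459 -0.31303855 -0.05600523] [495.45359957 -14.56998521 150.86437081] [-3.14125498  0.00394216  1.67420707]
```

View pics/wrist4.png

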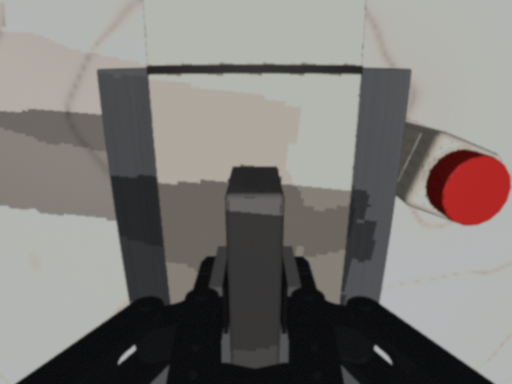

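```bash
python3 - <<'E'
from m import *
report(4,(110,140),(372,400),52,52,(82,106))
E
```

```text
edge yaw 95.92760822598827 line yaw 95.8331400985606
a side yaw 95.58760795269846
b side yaw 95.18884618439748
c side yaw 96.02372459420559
d side yaw 96.13819403099701
widths riser 158.0771299332755 board 98.73984900954798
board lateral offset (to nn) -0.39504776489866344 nn [-0.995 -0.1    0.   ] u [-0.1    0.995  0.   ]
remaining along u 1.1619747775128217 per end [1.0352305  1.28871905]
```

```bash
python3 -m pendant '[[-0.0003,0.0008,0,0,0,0.001,-0.52],[-0.0006,0.0016,0,0,0,0.002,-0.52],[-0.0006,0.0016,0,0,0,0.002,-0.52],[-0.0006,0.0016,0,0,0,0.002,-0.52],[-0.0006,0.0016,0,0,0,0.002,-0.52]]'
python3 - <<'E'
from m import *
s=ctrl.read_state(); print(s['width'],s['force'],s['torque'],s['eef_pos'],s['tool_rot'])
for n in("wrist","side","scene"):
    c=cal(n); im=ctrl.get_image(n); cv2.imwrite(f"pics/{n}5.png",im); np.savez(f"{n}5.npz",K=c[0],d=c[1],R=c[2],t=c[3])
report(5,(110,140),(372,400),52,48,(82,106))
f=lambda x,h:cv2.resize(x,None,fx=h/x.shape[0],fy=h/x.shape[0],interpolation=cv2.INTER_CUBIC)
cv2.imwrite("pics/c5.png",np.hstack([f(cv2.imread("pics/side5.png")[160:280,200:320],400),f(cv2.imread("pics/scene5.png")[150:270,220:340],400)]))
E
```

```text
clock: 6.55
eef_pos: [495.3, -13.3, 151.0]
tool_rot: [3.141, 0.004, 1.676]
force: [1.8, -8.8, 9.1]
width: 21.5
21.48974484267074 [ 1.76217598 -8.80064997  9.14479272] [-1.65407741 -0.50445528 -0.05301246] [495.28010779 -13.34089918 150.98123182] [3.14110269 0.00434867 1.67578044]
edge yaw 95.87696880850692 line yaw 95.95241333310473
a side yaw 95.95973544914905
b side yaw 95.11277028333663
c side yaw 95.74147287477588
d side yaw 96.73411601676362
widths riser 158.08455177166746 board 98.72633172179366
board lateral offset (to nn) -0.28727523863705073 nn [-0.995 -0.1    0.   ] u [-0.1    0.995  0.   ]
remaining along u -0.031235789224402847 per end [ 0.0462854  -0.10875698]
```

View pics/c5.png

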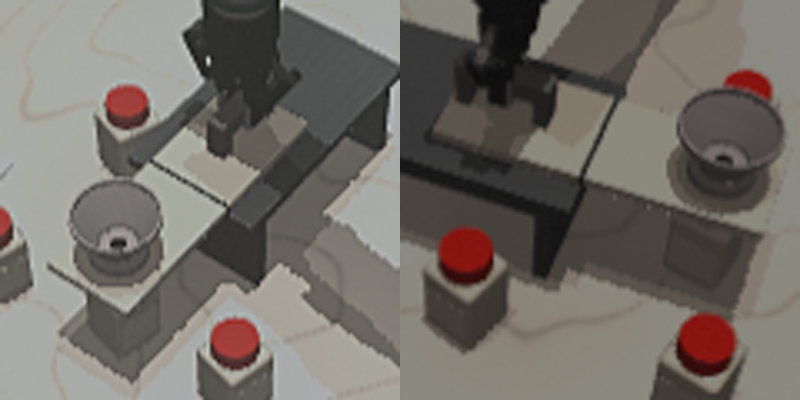

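```bash
python3 -m pendant '[[0,0,0,0,0,0,-0.52],[0,0,0,0,0,0,-0.52],[0,0,0,0,0,0,-0.52],[0,0,0,0,0,0,-0.52],[0,0,0,0,0,0,-0.52],[0,0,0,0,0,0,-0.52],[0,0,0,0,0,0,-0.52],[0,0,0,0,0,0,-0.52]]'
python3 - <<'E'
from m import *
n="wrist"; c=cal(n); im=ctrl.get_image(n); cv2.imwrite(f"pics/{n}6.png",im); np.savez(f"{n}6.npz",K=c[0],d=c[1],R=c[2],t=c[3])
report(6,(110,140),(372,400),52,48,(82,106))
a,b=cal("side"),cal("scene"); k=.3
S=[(200+x*k,160+y*k) for x,y in((50,265),(115,215),(118,243))]; C=[(220+(x-400)*k,150+y*k) for x,y in((764,230),(731,132),(724,159))]
P=lambda c:c[0]@np.c_[c[2],c[3]]
for s,t in zip(S,C):
    (o,v),(p,w)=rays(a,s),rays(b,t); v,w=v[0],w[0]
    q=np.linalg.lstsq(np.c_[v,-w],p-o,rcond=None)[0]; print(((o+v*q[0]+p+w*q[1])/2).round(1),"gap",np.linalg.norm(o+v*q[0]-p-w*q[1]).round(1))
s=ctrl.read_state();print(s['force'],s['width'])
E
```

```text
clock: 7.5
eef_pos: [495.3, -13.4, 151.0]
tool_rot: [3.141, 0.004, 1.676]
force: [1.5, -7.7, 9.7]
width: 21.4
edge yaw 95.8749813555514 line yaw 95.95407809317211
a side yaw 95.88973499510764
b side yaw 95.11257086958334
c side yaw 95.81744047152591
d side yaw 96.83426275390244
widths riser 158.09168600607455 board 98.7283717779597
board lateral offset (to nn) -0.2829506738237342 nn [-0.995 -0.1    0.   ] u [-0.1    0.995  0.   ]
remaining along u -0.032422814908660606 per end [ 0.0495786  -0.11442423]
[513.6 240.2 129.2] gap 0.6
[476.1 185.9 187.2] gap 3.5
[473.1 186.1 148.1] gap 0.6
[ 2.339709   -8.31633715  9.36986593] 21.563194442201848
```

```bash
python3 - <<'E'
from m import *
for t,rL in((3,52),(4,52),(5,48),(6,48)):
    c,g,_,fit=meas(t)
    r=[]
    for x in range(180,330):
        v=g[rL:rL+40,x]; a=cross(v,115); i=int(a)+4; r.append(rL+(a+i+cross(v[i:],115,False))/2)
    h=[cross(g[150:200,x],90) for x in range(236,274)]
    h=[150+x for x in h if x]
    print(t,"line row",np.mean(r),"handle end row",np.mean(h) if h else None)
E
```

```text
3 line row 68.552670413202 handle end row 166.28930619031905
4 line row 68.61266445710248 handle end row 166.45291313811452
5 line row 68.70684307713498 handle end row 166.38724146637605
6 line row 68.706281493472 handle end row 166.38827322937567
```

The board hasn't moved relative to the tool and there is no creep over 0.8 s, so I'm handing it in.

```bash
python3 -c "
from h import *
print(ctrl.finish_job())"
```

```text
the job is handed in; nothing more can be done
None
```

I slid the board about 160 mm along the riser by its handle and handed the job in at about 7.6 s, with the gripper still holding the handle.

**Final position (wrist camera):**

| Check | Result |
|---|---|
| Line to riser edge | flush within about 0.1 mm |
| Board square to edge | within about 0.1° by line against edge; the side-edge fits scattered by up to 1°, so I relied on the line |
| Board off-centre on riser | about 0.3 mm |

**Funnel over bottle:** the funnel centre came out at about (473–476, 186) mm, against the bottle mouth at (473.5, 185.5) mm measured at the start.

**Level and still:**
- The line and handle shifted less than 0.2 px in the wrist view between the well-supported position and the end.
- There was no visible creep over a 0.8 s hold.
- One rough two-view estimate of the funnel rim height read 187 mm instead of 194. The two sight lines missed each other by 3.5 mm, so I did not trust it. The board's outer corner, at 129 mm, fits a level board.

**Not confirmed:**
- **Grip force:** it cannot be read. I kept it gentle by commanding about 20.5 mm on the 22 mm bar; the fingers settled at about 21.5 mm. I estimate very roughly 25–35 N.
- **Hold-down:** the tool presses the handle down with about 9 N, more than the 2–4 N needed. About 8 N of sideways friction also remained in the hold.

In the pictures, nothing touched the open bottle or disturbed the bottles beside the riser; I did not measure the bystanders again.

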